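Reverse the ratchet and clamp the shoe last

ROBOT

A 7-joint arm with a two-finger parallel gripper is mounted at the origin on the work surface. World frame = base frame: x ahead of the robot, y to its left, z up, the work surface at z = 0. Lengths are in m, angles in rad, forces in N, time in s.
With the tool pointing down it reaches from about 0.425 to 0.8 m from the base axis. Payload 8.3 kg.
Tool frame: the origin (TCP) lies between the finger pads; the fingertips stand 8 mm ahead of it and the grasp point (between the pads) lies 11 mm behind it (bot.tip_extent is the z of the fingertips in the tool frame, in m); z points along the fingers, y is the line along which they close (so a half turn about z gives the same grasp; the last joint's range is limited). The gripper opens to 85 mm and grips with 20 to 120 N. Pads are 22 mm wide; open, the fingers measure 114 mm over their backs; the gripper's body (76 mm by 85 mm) begins 54 mm behind the grasp point. The pads swing forward as they close: fully open they stand 13 mm farther back than shut.
Start: joints at [1.187, 0.383, 0.016, 1.37, -0.006, 1.388, -0.046], TCP at [0.197, -0.593, 0.239] pointing down, gripper open.
Joint ranges: [-2.95, 2.95], [-0.25, 2.06], [-1.52, 1.56], [0.18, 2.33], [-1.44, 4.58], [0.02, 2.06], [-3.01, 3.01]. Speed limits (rad/s): [2.39, 2.39, 3.01, 3.01, 3.14, 3.14, 3.14].

INTERFACE

Orientations are given as a unit quaternion [x, y, z, w].
In Python, from cell import bot gives the robot as it stands. The module is installed in compiled form; this text tells all that it offers. Calls block until the motion is done:
- bot.move_to(position, orientation): joint-space move of the TCP to a pose.
- bot.move_straight(position, rot=None, max_speed=0.15, stop_force=None): straight line of the TCP; rot=None keeps the orientation; max_speed is the mean speed in m/s. With stop_force (N) it stops when the force on the tool has changed by that much, and returns True; else False.
- bot.move_j(angles): joint-space move.
- bot.command_gripper(opening, newtons=None): finger opening in m; newtons is the grip in N (None keeps the last); returns when the fingers have stopped.
- bot.hold(seconds).
- bot.solve_ik(position, orientation): joint angles nearest the present ones, or None.
- bot.read_state(): the state.
- bot.camera(name): name is "side" or "top" or "wrist"; returns (picture, depth): 480x640x3 uint8, red, green, blue; 480x640 float32, m along the optical axis (not along the pixel's ray), 0 where there is no reading.
- bot.camera_info(name): a dict with "vertical_fov" (degrees; the focal length in pixels is half the picture's height over the tangent of half this angle, whatever the lens; pixels are square), "cx", "cy" (the principal point, pixels), "R" (3x3) and "t" (3): a world point X has camera coordinates R X + t; the wrist camera has in their place "tool_from_camera" (4x4, takes a point from camera to tool coordinates, whose origin is the TCP and whose axes are the flange's). Camera axes: x right, y down, z forward; pixel columns grow to the right and rows downward; lengths in m; the calibration is good to about 2 mm. The wrist camera is an equidistant fisheye: a pixel r from the principal point sees the ray r / f radians off the axis. A picture is of the moment at which its call begins: read the wrist's pose just before it. camera_info takes no time and is no camera call.
A pose or a line that the arm cannot do raises bot.MotionError and nothing moves.
- bot.finish_job(): hands the job in; it is judged then, once.
The state is a dict: "t": time; "qpos": joint angles; "joint_velocities": joint speeds; "joint_torque": joint torques, N m; "tool_pos": TCP position; "ee_rot": TCP orientation; "ft_force": force on the tool from outside, world axes, zero at the start; "moment": the same for the moment, N m; "width": finger opening in m; "finger_force": force on a finger pad.
Only numpy, scipy, OpenCV 4.12 (cv2) and the standard library are available. Lean on these libraries where they do the work, as an engineer would, in place of code of your own. Each camera call takes 0.05 s, during which the arm holds its last target. There are 200 camera calls.

TASK

The ratchet clamp on the shoe bench is still set to loosen. Gently push the little lever behind its toothed wheel over to the tightening side, swing the handle back counter-clockwise past the middle of its swing to feel that it free-wheels without backing the jaw off, then pump it clockwise until the wooden last is held firmly against the fixed steel block behind it: quit at a push of about 8 N on the handle's knob, since much more would crush the last. Let go, and leave the things lying around alone.

Things in the scene. Friction and masses are not known exactly. Their poses are not given: they have to be found in the camera images.
- clamp: Grey steel ratchet clamp fixed to the bench, base plate 12 mm thick. Origin on the bench below the vertical spindle axis; x axis from the spindle to jaw, last and stop. 106 mm high. An 18-tooth steel wheel (radius 37 mm, 66 to 90 mm up) on the spindle drives the jaw, 10 mm per rad; the drive holds by friction. Fingers forked loosely round the knob feel the push best.
- handle (a joint): Swing of the ratchet handle about the spindle axis, rad, positive clockwise seen from above (tightening), hard stops at -0.65 and 0.65; at 0 it points along the clamp's +y axis, at h along that axis turned clockwise by h. It starts near the clockwise end and stays where it is left. After each reversal up to 0.4 rad is lost before a tooth engages; it clicks every 0.35 rad.
- grip (a point): Centre of the free-spinning black knob on the handle end: upright, 29 mm thick, 82 to 132 mm above the bench, 180 mm from the spindle axis. Axes as the handle's: x to the spindle, z up. Sideways push here while it moves: free-wheeling 1 to 3 N, closing the free jaw 4 to 6 N, then rising by 3 to 5 N per 0.1 rad as the last is squeezed: 8 N is right, over 10 N may crush. At rest it sags 2 to 4 N.
- lever (a joint): Ratchet direction lever, rad relative to the handle, positive clockwise seen from above. Pivot pin on the handle 57 mm from the spindle axis, upright post 35 mm farther out. It snaps over the middle (2 N at the post) and rests 0.12 to 0.42 either side. Negative (start): wheel follows the handle counter-clockwise, loosening. Positive: wheel follows it clockwise, tightening.
- lever_tip (a point): Centre of the black ball, 15 mm in diameter, on top of the lever's post (10 mm in diameter, free from 93 mm above the bench), 118 mm above the bench. Pushing it along the y axis of point grip, by up to 28 mm, flips the lever to the positive side. Push it, do not pinch it: over 25 N damages it.
- jaw (a joint): Slide of the moving jaw, m, 0 at the start, positive closing towards the stop. Negative means that it has been backed off.
- pad: Black rubber pad 66 mm wide and 40 mm high on the moving jaw. Origin at bench height below the middle of its face, which looks along the clamp's x axis. At the start there are 10 to 18 mm of slack in all between pad, last and the steel block. While pushing, 50 to 180 N on the last is right and 220 N crushes it; on release it settles to 70 N or less.
- last: Wooden shoe last (foot form) standing loose on the base plate between the pad and a fixed steel block (22 by 90 by 52 mm), 2 to 8 mm short of the block; its heel part 60 mm wide and 85 mm high, 240 mm long with the toe along its +y. Origin in the middle of the heel part's underside, 12 mm above the bench. 0.3 to 0.65 kg.
- tin_mid (a point): Aluminium tin, 68 mm in diameter and 85 mm high, bystander. Its centre.
- hammer_grip (a point): Hammer lying on the bench, bystander. Middle of its handle.
- heel_block_mid (a point): Black rubber heel block 62 by 97 by 30 mm, bystander. Its centre.
Mind the look-alikes: they are no part of the job. There is more than one size of the last; the job needs the middle-sized.

How it is judged:
By the outcome, as a careful person would: the job done as asked, in the order asked, and still so for the second after the job is handed in, with the robot touching nothing.
It also fails if it takes over 67 s, if anything falls off the work surface, if the arm or the gripper's body presses on something with over 40 N, if the wrist force passes 120 N, or if a joint passes its speed limit or range.

## Working session

There is one attempt and no reset: what is moved stays moved. The work goes in short steps, each a Python script; the robot and the scene stay as the last script left them, time stands still between calls to the robot, and variables do not carry over. Pictures are saved under pics/ and viewed, at most 10 in all, crops included, and the job is handed in when it is done.

```bash
mkdir -p pics; cat > h.py <<'E'
import numpy as np, cv2
from cell import bot
def save(n,f,crop=None,s=1):
    p,d=bot.camera(n); np.savez('pics/%s.npz'%f,p=p,d=d)
    if crop: x0,y0,x1,y1=crop; p=p[y0:y1,x0:x1]
    cv2.imwrite('pics/%s.png'%f,cv2.resize(p[:,:,::-1],None,fx=s,fy=s,interpolation=2))
def px(n,u,v,d=None,z=None):
    """pixel -> world by depth d or on plane z"""
    c=bot.camera_info(n);f=240/np.tan(np.radians(c['vertical_fov']/2))
    r=np.array([(u-c['cx'])/f,(v-c['cy'])/f,1]);R=np.array(c['R']);t=np.array(c['t'])
    o=-R.T@t; w=R.T@r
    return o+w*(d if z is None else (z-o[2])/w[2])
E
python3 - <<'E'
from h import *
save('top','top1');save('side','side1')
for n in('top','side'):
    c=bot.camera_info(n);print(n,c['vertical_fov'],-np.array(c['R']).T@np.array(c['t']))
s=bot.read_state();print(s['t'],s['tool_pos'],s['ee_rot'],bot.tip_extent)
E
```

```text
top 57.11413008805156 [0.38126661 0.01363831 1.22423893]
side 52.82090443638671 [0.09610746 1.01287537 0.85129653]
0.1 [ 0.19697328 -0.59270781  0.2383954 ] [ 9.87158539e-01  1.59741372e-01 -1.42184226e-04 -8.32397367e-04] 0.008
```

View pics/top1.png

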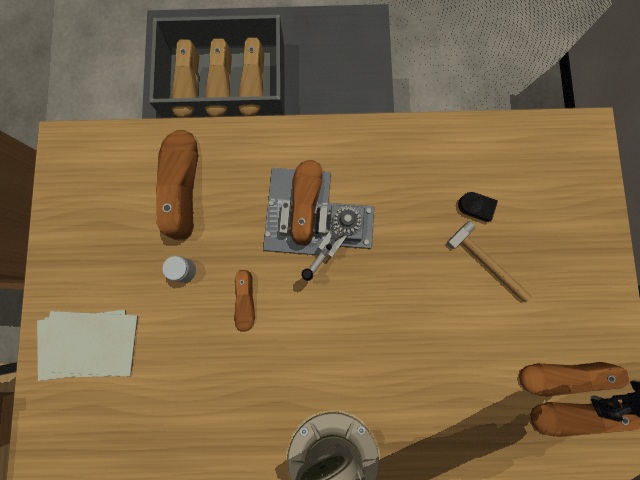

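View pics/side1.png

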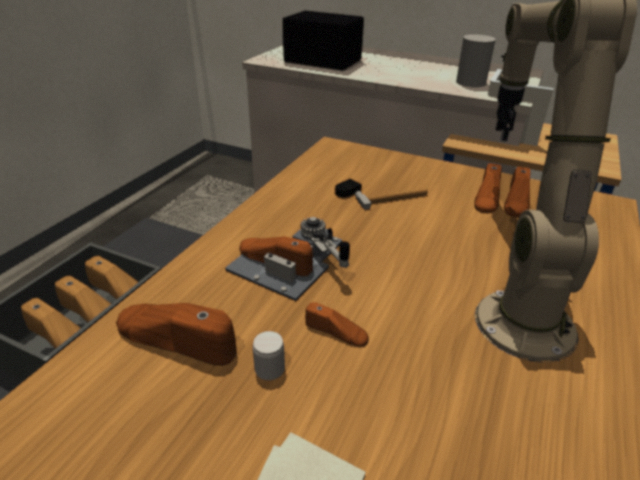

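Top view: clamp spindle is at about (346,220), knob at (307,274), the jaw, last and block lie to its left. The other lasts, the tin and the hammer are clear of it.

```bash
python3 - <<'E'
from h import *
q=np.load('pics/top1.npz');p=q['p'][150:300,250:390]
cv2.imwrite('pics/c1.png',cv2.resize(p[:,:,::-1],None,fx=5,fy=4*1.0,interpolation=2) if 0 else cv2.resize(p[:,:,::-1],None,fx=4,fy=4,interpolation=2))
E
```

```text
(no output)
```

View pics/c1.png

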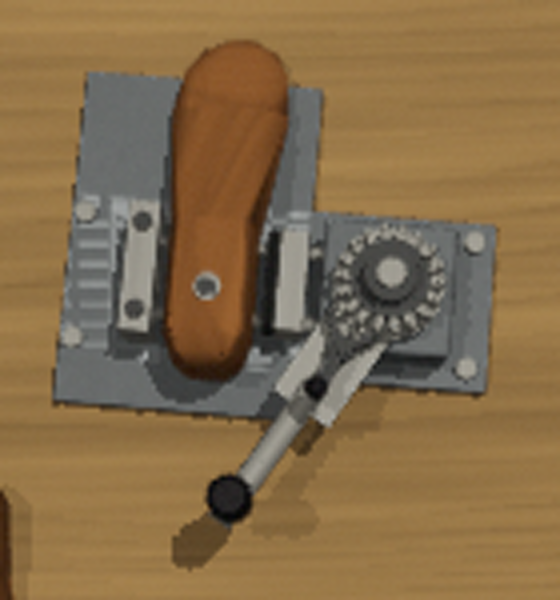

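Crop: spindle top is at (391,271), knob at (229,497), lever ball at (317,385). In the full picture these are (347.8,217.8), (307.3,274.3) and (329.3,246.3).

```bash
python3 - <<'E'
from h import *
S=px('top',347.6,217.6,z=.106);K=px('top',307.1,274.1,z=.132);L=px('top',329.1,246.1,z=.1255)
# clamp axis from base plate edges (z=.012): bottom edge of left plate, crop px /4
a=px('top',250+53/4,150+402/4,z=.012);b=px('top',250+490/4,150+392/4,z=.012)
for e0,e1 in (((83,73),(322,92)),((83,73),(53,402)),((315,212),(497,228)),((497,228),(488,392))):
    A=px('top',250+e0[0]/4,150+e0[1]/4,z=.012);B=px('top',250+e1[0]/4,150+e1[1]/4,z=.012);print('edge',A,B,np.degrees(np.arctan2(*(A-B)[1::-1])))
print(S,K,L)
k=K-S;l=L-S
print('r',np.hypot(*k[:2]),np.degrees(np.arctan2(k[1],k[0])),np.hypot(*l[:2]),np.degrees(np.arctan2(l[1],l[0])))
q=np.load('pics/top1.npz');
for u,v in((347,217),(307,274)):print(px('top',u,v,d=q['d'][v,u]))
# ik check
from scipy.spatial.transform import Rotation as R
for yaw in range(0,360,30):
    o=(R.from_euler('z',yaw,degrees=True)*R.from_euler('x',180,degrees=True)).as_quat()
    r=bot.solve_ik([K[0],K[1],.13],o);print(yaw,None if r is None else np.round(r,2))
E
```

```text
edge [0.78465512 0.15693781 0.012     ] [ 0.76630527 -0.01386237  0.012     ] 83.86797005814543
edge [0.78465512 0.15693781 0.012     ] [0.54739943 0.17840592 0.012     ] -5.170335053481333
edge [ 0.67843226 -0.00667428  0.012     ] [ 0.66381723 -0.13443596  0.012     ] 83.47413443695955
edge [ 0.66381723 -0.13443596  0.012     ] [ 0.54753846 -0.12328271  0.012     ] -5.47894408236847
[ 0.61542964 -0.05289639  0.106     ] [0.4695659  0.05340942 0.132     ] [ 0.53924469 -0.00287981  0.1255    ]
r 0.18049142765297443 143.91535216683036 0.0911361853572515 146.71448940249599
[ 0.61722221 -0.05144254  0.10519048]
[0.46997511 0.05372358 0.13007088]
0 [ 0.51  0.22 -0.77  1.9   0.17  1.09 -1.9 ]
30 [ 0.56  0.23 -0.83  1.89  0.19  1.09 -1.39]
60 [ 0.59  0.24 -0.86  1.89  0.21  1.1  -0.88]
90 [ 0.6   0.25 -0.87  1.89  0.21  1.1  -0.36]
120 [ 0.61  0.25 -0.89  1.89  0.22  1.1   0.16]
150 [ 0.63  0.25 -0.91  1.89  0.22  1.1   0.68]
180 [ 0.65  0.26 -0.94  1.89  0.24  1.1   1.19]
210 [ 0.88  0.41 -1.27  1.89  0.43  1.16  1.56]
240 [ 0.88  0.41 -1.27  1.89  0.43  1.16  2.08]
270 [ 0.88  0.41 -1.27  1.89  0.43  1.16  2.6 ]
300 [ 0.47  0.21 -0.72  1.9   0.16  1.09 -2.93]
330 [ 0.5   0.22 -0.75  1.9   0.17  1.09 -2.42]
```

```bash
cat >> h.py <<'E'
from scipy.spatial.transform import Rotation as Ro
S=np.array([.6160,-.0525]); AX=np.radians(174.3)
def pose(h,r=.18,off=0.,z=.1):
    """radius r along handle at angle h, off = clockwise tangential offset; yaw along handle"""
    f=AX-h; p=S+r*np.array([np.cos(f),np.sin(f)])+off*np.array([np.sin(f),-np.cos(f)])
    return [*p,z],(Ro.from_euler('z',f)*Ro.from_euler('x',np.pi)).as_quat()
def ft(h,f0):
    f=AX-h; d=np.array(bot.read_state()['ft_force'])-f0
    return -d[:2]@np.array([np.sin(f),-np.cos(f)])   # push on knob, clockwise +
E
python3 - <<'E'
from h import *
for h in np.arange(-.62,.63,.1):
    p,o=pose(h); r=bot.solve_ik(p,o); print(round(h,2),np.round(p,3),None if r is None else np.round(r,2))
h=.53
bot.command_gripper(0.0,20); print(bot.tip_extent,bot.read_state()['width'])
p,o=pose(h,.091,-.042,.20); print(p); bot.move_to(p,o)
s=bot.read_state();print(s['t'],s['tool_pos'],s['ft_force'])
p[2]=.114; print(bot.move_straight(p,stop_force=5,max_speed=.08)); s=bot.read_state();print(s['t'],s['tool_pos'],s['ft_force'],bot.tip_extent)
save('side','side2',(200,150,440,330),3)
E
```

```text
-0.62 [ 0.46  -0.142  0.1  ] [ 1.27  0.51 -1.27  1.9   0.54  1.14  1.88]
-0.52 [ 0.452 -0.126  0.1  ] [ 1.26  0.47 -1.27  1.93  0.5   1.12  1.78]
-0.42 [ 0.445 -0.109  0.1  ] [ 0.77  0.21 -0.65  1.97  0.15  1.01  1.93]
-0.32 [ 0.44  -0.092  0.1  ] [ 0.74  0.19 -0.66  1.99  0.14  1.01  1.81]
-0.22 [ 0.437 -0.074  0.1  ] [ 0.73  0.18 -0.68  2.    0.13  1.01  1.67]
-0.12 [ 0.436 -0.056  0.1  ] [ 0.73  0.18 -0.72  2.01  0.14  1.    1.53]
-0.02 [ 0.437 -0.038  0.1  ] [ 0.74  0.18 -0.78  2.01  0.15  1.01  1.38]
0.08 [ 0.439 -0.02   0.1  ] [ 0.71  0.19 -0.8   2.01  0.16  1.01  1.23]
0.18 [ 0.443 -0.003  0.1  ] [ 0.69  0.2  -0.82  2.    0.17  1.01  1.08]
0.28 [0.449 0.014 0.1  ] [ 0.67  0.22 -0.85  1.98  0.2   1.02  0.92]
0.38 [0.456 0.031 0.1  ] [ 0.65  0.25 -0.88  1.96  0.23  1.03  0.76]
0.48 [0.465 0.046 0.1  ] [ 0.63  0.29 -0.9   1.94  0.26  1.04  0.6 ]
0.58 [0.476 0.061 0.1  ] [ 0.61  0.33 -0.93  1.91  0.3   1.05  0.45]
0.008 -0.00039267507954147984
[np.float64(0.5177152731191503), np.float64(-0.03287571754288069), 0.2]
3.175 [ 0.51782892 -0.03429406  0.19994856] [ 1.2860012  -0.34742571 -0.63681108]
False
4.4 [ 0.51814292 -0.03285348  0.11457629] [-0.29408218  0.58969899 -0.61502832] 0.008
```

View pics/side2.png

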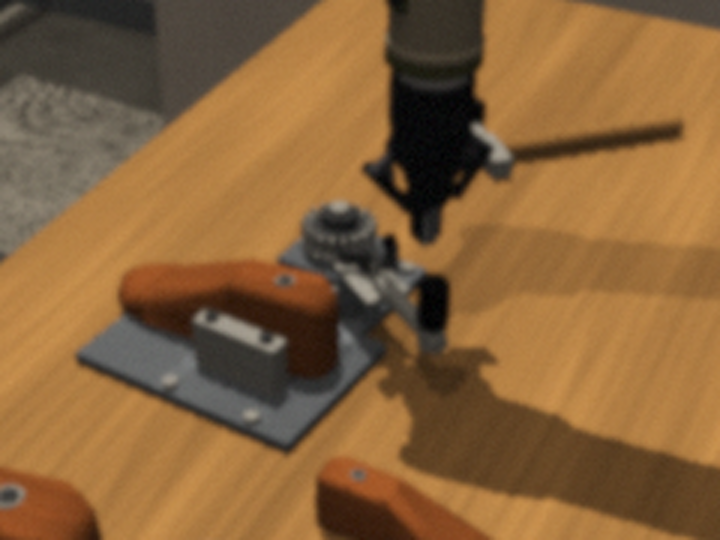

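The fingertip, crop (427,238), stands just behind the lever's ball at (390,245), clear of the knob. Next I push in small steps.

```bash
python3 - <<'E'
from h import *
h=.53
f0=np.mean([ (bot.hold(.03),bot.read_state()['ft_force'])[1] for _ in range(6)],axis=0); print(f0)
for off in np.arange(-.036,-.003,.004):
    p,o=pose(h,.091,off,.113); st=bot.move_straight(p,stop_force=9,max_speed=.03)
    print(round(off,3),st,round(ft(h,f0),2),np.round(bot.read_state()['tool_pos'],4))
    if st: break
p,o=pose(h,.091,off-.025,.113); bot.move_straight(p); p[2]=.2; bot.move_straight(p)
p,o=pose(h,.091,-.15,.2); bot.move_straight(p,max_speed=.2)
print(bot.read_state()['t']); save('top','top2',(270,180,370,280),6)
E
```

```text
[-0.6412243   0.13342688 -0.12860441]
-0.036 False -0.31 [ 0.5213 -0.0276  0.1129]
-0.032 False -0.3 [ 0.5237 -0.0245  0.113 ]
-0.028 False -1.05 [ 0.5261 -0.0213  0.113 ]
-0.024 False -0.23 [ 0.5284 -0.0181  0.113 ]
-0.02 False -0.56 [ 0.5308 -0.0147  0.1131]
-0.016 False -0.8 [ 0.5332 -0.0116  0.113 ]
-0.012 False 0.72 [ 0.5355 -0.0084  0.113 ]
-0.008 False 0.21 [ 0.5379 -0.005   0.113 ]
-0.004 False 0.51 [ 0.5403 -0.0018  0.113 ]
9.075
```

View pics/top2.png

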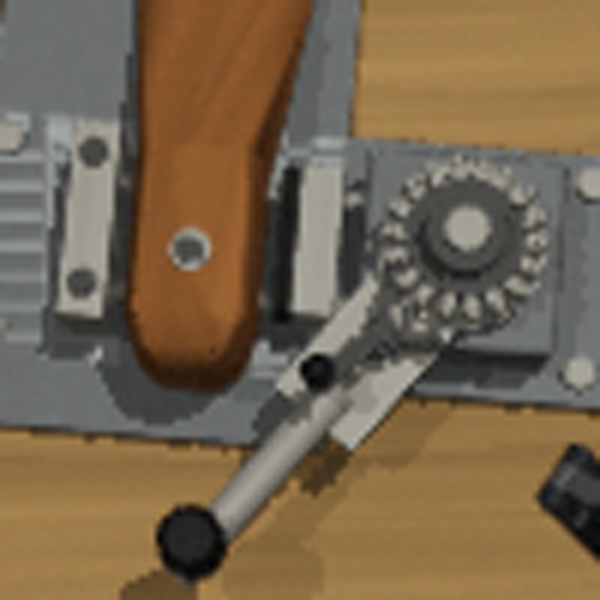

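Crop: the ball (318,370) is now on the clockwise side of the spindle (467,227) to knob (192,541) line, so the lever has flipped. The handle has drifted close to its clockwise stop. Next I fork the knob and swing it back.

```bash
cat >> h.py <<'E'
def seg(h,v=.1,stop=None,z=.108,off=0.):
    p,o=pose(h,.18,off,z); return bot.move_straight(p,rot=o,max_speed=v,stop_force=stop)
E
python3 - <<'E'
from h import *
c=lambda u,v,z:px('top',270+u/6-.2,180+v/6-.2,z=z)
K=c(192,541,.132)[:2];L=c(318,370,.1255)[:2];C=c(467,227,.106)[:2]
k=K-S;h=AX-np.arctan2(k[1],k[0]);f=AX-h;print('spindle',C,'knob',K,'h',h,np.hypot(*k),'ball off',(L-S)@[np.sin(f),-np.cos(f)],'heel',c(190,388,.09))
bot.command_gripper(.042)
p,o=pose(h,.18,0,.2); bot.move_to(p,o)
f0=np.mean([ (bot.hold(.03),bot.read_state()['ft_force'])[1] for _ in range(6)],axis=0)
p[2]=.108; print('down',bot.move_straight(p,stop_force=6))
s=bot.read_state(); print(s['t'],s['width'],f0,ft(h,f0)); np.savez('st.npz',f0=f0,h=h)
E
```

```text
spindle [ 0.61533956 -0.05297976] knob [0.48009693 0.06638352] h 0.6192142514077061 0.1805628345706457 ball off 0.006540189952757099 heel [0.55027547 0.06831167 0.09      ]
down False
11.3417 0.04178936599456966 [ 0.20829086 -0.0136212  -0.31160043] -0.5377273919972523
```

```bash
python3 - <<'E'
from h import *
q=np.load('st.npz');f0=q['f0'];
for h in (.45,.25,.05,-.15,-.35,-.5,-.61):
    st=seg(h,.12,stop=8); s=bot.read_state(); print(h,st,round(s['t'],2),round(ft(h,f0),2),np.round(s['tool_pos'],4),np.round(s['qpos'],2))
    if st: break
save('top','top3',(250,150,390,290),4)
E
```

```text
0.45 False 11.74 -1.36 [0.4633 0.0413 0.109 ] [ 0.56  0.24 -0.8   1.94  0.2   1.04  0.69]
0.25 False 12.19 0.47 [0.4476 0.0097 0.1085] [ 0.66  0.2  -0.82  1.98  0.17  1.03  0.98]
0.05 False 12.64 0.14 [ 0.4385 -0.0247  0.1082] [ 0.75  0.18 -0.82  2.    0.15  1.03  1.27]
-0.15 False 13.09 0.38 [ 0.4366 -0.0604  0.1081] [ 0.83  0.18 -0.82  1.99  0.16  1.03  1.55]
-0.35 False 13.54 0.0 [ 0.4418 -0.0958  0.108 ] [ 0.89  0.21 -0.82  1.97  0.18  1.03  1.81]
-0.5 False 13.92 -1.27 [ 0.4502 -0.1214  0.1079] [ 0.93  0.25 -0.82  1.93  0.21  1.05  1.99]
-0.61 False 14.23 -0.62 [ 0.4588 -0.1393  0.1079] [ 0.95  0.28 -0.82  1.9   0.24  1.06  2.11]
```

View pics/top3.png

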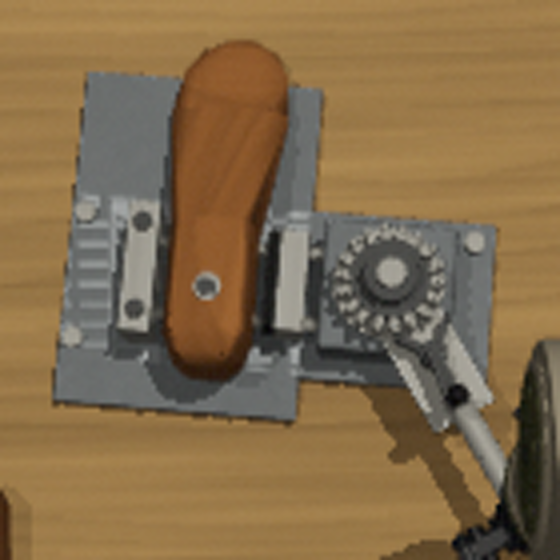

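Free-wheeling is confirmed: in the crop the handle points past the middle on the counter-clockwise side, and the jaw plate at (293,280) hasn't moved. Next is the first tightening stroke.

```bash
cat >> h.py <<'E'
def push(h,f0,n=5):
    return np.mean([(bot.hold(.02),ft(h,f0))[1] for _ in range(n)])
def stroke(hs,f0,lim=8.0,v=.08):
    """clockwise; each segment stops when the push (rest reading + change) reaches lim"""
    for h in hs:
        F=push(h,f0); st=seg(h,v,stop=max(lim-F,1.)); s=bot.read_state()
        F1=ft(h,f0); d=np.array(s['tool_pos'][:2])-S; hh=(AX-np.arctan2(d[1],d[0])+np.pi)%(2*np.pi)-np.pi
        print(f"to {h:.2f} at {hh:.3f} stop {st} rest before {F:.2f} end {F1:.2f} t {s['t']:.2f}")
        if st: return True
    return False
def back(hs=(.35,.1,-.15,-.4,-.61),v=.14):
    for h in hs: 
        if seg(h,v,stop=9): print('back stopped',h); return
E
python3 - <<'E'
from h import *
f0=np.load('st.npz')['f0']
stroke((-.4,-.2,0,.2,.35,.5,.6),f0)
E
```

```text
to -0.40 at -0.401 stop False rest before -0.24 end 0.07 t 14.99
to -0.20 at -0.203 stop False rest before 0.43 end -0.48 t 15.68
to 0.00 at -0.002 stop False rest before 0.00 end 1.54 t 16.36
to 0.20 at 0.199 stop False rest before 0.32 end 0.15 t 17.04
to 0.35 at 0.220 stop True rest before 0.60 end -0.60 t 17.33
```

```bash
python3 - <<'E'
from h import *
f0=np.load('st.npz')['f0']
for i in range(3): 
    if not stroke((.3,.4,.5,.6),f0,v=.05): break
print(push(.6,f0,10))
E
```

```text
to 0.30 at 0.297 stop False rest before 0.41 end 1.82 t 17.88
to 0.40 at 0.400 stop False rest before 1.79 end 1.58 t 18.47
to 0.50 at 0.500 stop False rest before 1.34 end 1.75 t 19.06
to 0.60 at 0.601 stop False rest before 1.01 end 1.55 t 19.65
1.1267060969495515
```

```bash
python3 - <<'E'
from h import *
f0=np.load('st.npz')['f0']
back()
print(bot.read_state()['t'],push(-.61,f0)); save('top','top4',(250,150,390,290),4)
E
```

```text
back stopped 0.35
20.0667 0.14616035573219427
```

View pics/top4.png

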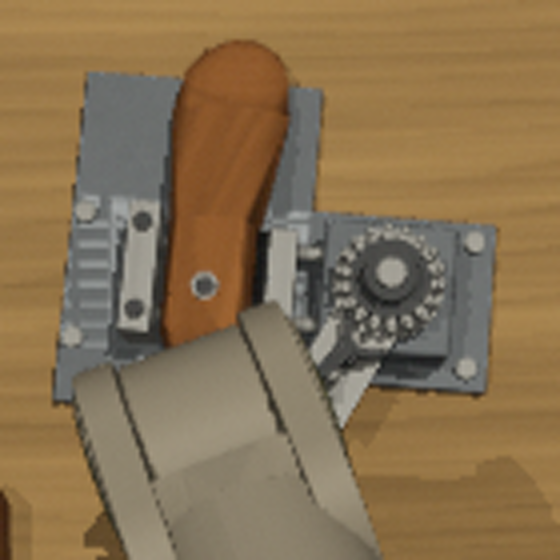

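Crop: the jaw plate has moved left from x≈293 to ≈281, about 6 mm, and the pad has almost reached the last. The back stroke only stopped on the fork-gap bump, so I continue.

```bash
python3 - <<'E'
from h import *
f0=np.load('st.npz')['f0']
d=np.array(bot.read_state()['tool_pos'][:2])-S; hh=(AX-np.arctan2(d[1],d[0])+np.pi)%(2*np.pi)-np.pi; print(hh)
seg(.48,.05,stop=15)
for h in (.3,.1,-.15,-.4,-.61):
    if seg(h,.12,stop=12): print('stopped',h); break
else:
    print(bot.read_state()['t'])
    stroke((-.5,-.3,-.15,0,.15,.3,.4,.5,.6),f0,v=.06)
E
```

```text
0.5075454799250418
22.8333
to -0.50 at -0.499 stop False rest before -0.06 end 0.04 t 23.40
to -0.30 at -0.302 stop False rest before 0.08 end 0.74 t 24.23
to -0.15 at -0.150 stop False rest before 1.88 end 0.17 t 24.92
to 0.00 at -0.001 stop False rest before 0.99 end 1.15 t 25.60
to 0.15 at 0.149 stop False rest before 0.70 end -0.25 t 26.28
to 0.30 at 0.297 stop False rest before 0.86 end 4.07 t 26.97
to 0.40 at 0.313 stop True rest before 3.59 end 1.81 t 27.26
```

```bash
python3 - <<'E'
from h import *
f0=np.load('st.npz')['f0']
print(push(.31,f0,10))
stroke(np.arange(.35,.61,.05),f0,v=.03)
print(push(.31,f0,10))
E
```

```text
2.006222374248492
to 0.35 at 0.323 stop True rest before 1.92 end 3.61 t 27.77
2.949544467749802
```

```bash
python3 - <<'E'
from h import *
f0=np.load('st.npz')['f0']
for h in (.345,.365,.385):
    st=seg(h,.02,stop=7); a=ft(h,f0); b=push(h,f0,6); print(h,st,round(a,2),round(b,2),bot.read_state()['t'])
    if st or b>4.5: break
save('top','top5',(250,150,390,290),4)
E
```

```text
0.345 True 3.95 3.69 28.2667
```

View pics/top5.png

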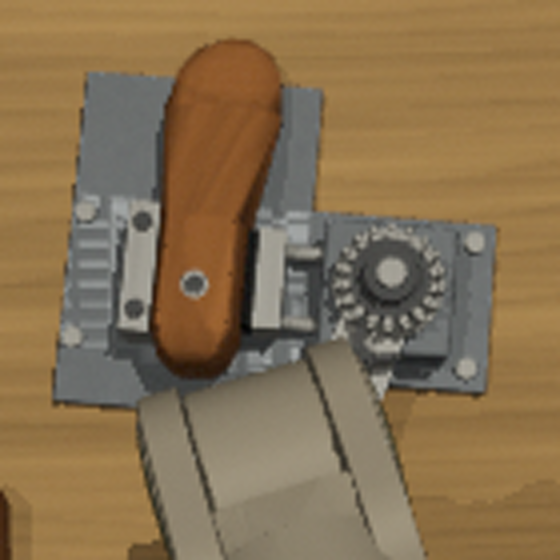

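Crop: the jaw plate is at x≈270, so it has closed by about 12 mm. The last now meets the steel block at x≈158, and squeezing has begun. I check the sensor noise before trusting the stops.

```bash
python3 - <<'E'
from h import *
f0=np.load('st.npz')['f0']
f=np.array([(bot.hold(.01),bot.read_state()['ft_force'])[1] for _ in range(30)])-f0
print(f.mean(0),f.std(0),np.ptp(f,axis=0)); d=np.array(bot.read_state()['tool_pos'][:2])-S;h=(AX-np.arctan2(d[1],d[0])+np.pi)%(2*np.pi)-np.pi
print(h)
for k in range(3):
    h+=.012; seg(h,.02); g=[round(ft(h,f0),1)]+[round((bot.hold(.01),ft(h,f0))[1],1) for _ in range(8)]
    print(round(h,3),g,round(np.mean(g[:3]),2),round(np.mean(g[3:]),2),bot.read_state()['t'])
    if np.mean(g)>5.0: break
E
```

```text
[-1.94028791 -3.38064355  3.31449443] [0.47978998 0.50233508 0.50121187] [2.20530251 2.0653701  2.24978158]
0.3223434933099516
0.334 [np.float64(5.3), np.float64(5.4), np.float64(6.2), np.float64(5.8), np.float64(5.5), np.float64(4.7), np.float64(6.0), np.float64(4.9), np.float64(5.4)] 5.63 5.38 28.9083
```

The push at rest is 5.4 N. Closing the free jaw read about 1.2 N at rest against 4 to 6 N moving, so this corresponds to about 8 to 9 N while moving. That meets the limit, so I let go and check.

```bash
python3 - <<'E'
from h import *
f0=np.load('st.npz')['f0']
seg(.298,.03); print(push(.3,f0,6))
p,o=pose(.298,.18,0,.24); print(bot.move_straight(p,max_speed=.1,stop_force=15))
p2,_=pose(.298,.18,-.2,.26); bot.move_straight(p2,max_speed=.2)
s=bot.read_state(); print(s['t'],np.array(s['ft_force'])-f0); save('top','top6',(250,150,390,290),4)
E
```

```text
1.6951373618948384
False
32.0 [0.74135081 0.30931702 0.75671351]
```

View pics/top6.png

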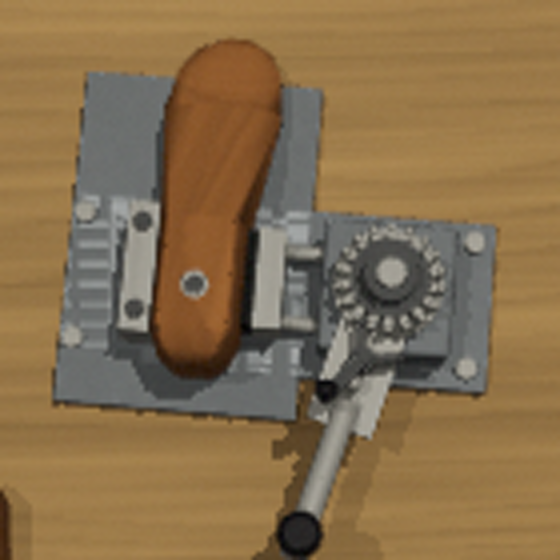

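The last stands against the block at (158,280), the jaw plate is at x≈270, the lever is on the clockwise side, and the gripper is clear of everything. I hand the job in.

```bash
python3 -c "
from cell import bot
print(bot.finish_job())"
```

```text
the job is handed in; nothing more can be done
None
```

I handed the job in at about 32 s. The lever is on the tightening side, the handle free-wheeled back without moving the jaw, and the last is clamped against the steel block. I stopped at an estimated 8–9 N on the knob (5.4 N read at rest), and the gripper is clear of everything.

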